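# Issue one base disc from the dispenser

## Robot

A 6-joint arm with a two-finger parallel gripper is mounted at the origin on a cart in front of the work surface, level with it; the furniture and walls round the work are solid. World frame = base frame: x ahead of the robot, y to its left, z up, the work surface at z = 0. Lengths are in mm, angles in rad, forces in N, time in s.
With the tool pointing down it reaches from about 275 to 775 mm from the base axis. Payload 14.6 kg.
Tool frame: the origin (TCP) lies midway between the tips of the shut fingers; the grasp point (between the pads) lies manip.grip_depth behind it (manip.grip_depth is the distance from the TCP to the grasp point, in mm); x points along the fingers, z is the direction in which the jaws open and shut, and the axes are right-handed (so a half turn about x gives the same grasp; the last joint's range is limited). The gripper opens to 85 mm and grips with 20 to 120 N. Pads are 22 mm wide; open, the fingers measure 114 mm over their backs; the gripper's body (76 mm by 85 mm) begins 54 mm behind the grasp point. The pads swing forward as they close: fully open they stand 13 mm farther back than shut.
Start: joints at [-1.308, 0.263, -0.048, 1.259, 0, 1.415], TCP at [213.013, -479.847, 231.278] pointing down, gripper open.
Joint ranges: [-2.65, 2.65], [-0.89, 1.7], [-1.18, 1.37], [-2.13, 2.11], [-1.35, 1.29], [-3.14, 3.14]. Speed limits (rad/s): [1.89, 1.89, 2.57, 2.79, 3.14, 3.14].

## Interface

Orientations are given as a 3x3 rotation matrix whose columns are the frame's x, y, z axes.
In Python, from rig import status, read_camera, calibration, manip gives the robot as it stands. The module is installed in compiled form; this text tells all that it offers.
- The arm moves only by the shell command python3 -m jog 'ROWS' [OPENING]. ROWS is JSON, a list of rows, each an object of numbers: "x", "y", "z": the shift along the tool's x, y, z as a fraction of full scale; "ax", "ay", "az": the turn, a rotation vector about the tool's x, y, z as a fraction of full scale. A call has 1 to 20 rows; each row shifts and turns the commanded pose from where the row before left it, along the tool's axes as they then stand; what a row does not reach is not made up. Full scale, the value 1, is 40 mm for a shift and 0.1 rad for a turn. A row lasts 1/8 s, in which the tool goes at most 62.5 mm and 10.7 degrees, less where a joint would pass 70% of its speed; a pose out of reach is approached as far as the arm can. A call with a number of a shift or a turn outside -1 to 1 is refused whole. A call with a gripper value outside its range is refused whole. OPENING is the opening, from 0 (shut) to 1 (fully open), set as the call begins (- or left out, the last holds). The fingers move at their own pace and stop on an object; the grip force is fixed at half the most. Time passes only in rows, so rows that do not move let the fingers close. It gives the time, the measured TCP pose, the force and the opening at its end, in the units of the state.
- status.read_state(): the state, without advancing time (a new reading comes with each control period).
- read_camera(name): name is "side" or "top"; returns the picture (400x640x3 uint8, blue, green, red); there is no depth.
- calibration(name): a dict with "fov_y" (degrees; the focal length in pixels is half the picture's height over the tangent of half this angle, whatever the lens; pixels are square), "cx", "cy" (the principal point, pixels), "T" (4x4, takes a point from camera to world coordinates). Camera axes: x right, y down, z forward; pixel columns grow to the right and rows downward; lengths in mm; the calibration is good to about 2 mm. A picture is of the moment at which its call begins. calibration takes no time and is no camera call.
- manip.job_done(): hands the job in, once; it reports no verdict.
The state is a dict: "t": time; "qpos": joint angles; "joint_vel": joint speeds; "joint_efforts": joint torques, N m; "position": TCP position; "ee_rot": TCP orientation; "wrist_force": force on the tool from outside, world axes, zero at the start; "moment": the same for the moment, N m; "width": opening from 0.0 (shut) to 1.0 (fully open).
Only numpy, scipy, OpenCV 4.12 (cv2) and the standard library are available. Lean on these libraries where they do the work, as an engineer would, in place of code of your own. Each camera call takes 0.05 s, during which the arm holds its last target.

## Task

Press the dispenser's black plunger all the way down once with the fingertips so that a single yellow disc comes out onto the tray, and let the plunger spring back up. Then nudge that disc sideways along the tray with the fingers until it lies flat and wholly on the green pad. Do not lift any disc, let only one disc out, and leave the disc on the red pad and everything else where it stands.

Things in the scene. Friction and masses are not known exactly. Their poses are not given: they have to be found in the camera images.
- dispenser: Disc dispenser screwed to the bench (fixed). Origin on the bench top under the magazine's centre; x points from the tray (-x side) to the plunger (+x side), y runs along the tray, z up. Blue plunger housing: x 26 to 114, y -25 to 25 mm, top at z = 73 mm. A full press pushes the lowest disc towards -x out on to the tray, where it stops near x = -58 to -77 mm, y = 0.
- magazine_top (a point): Centre of the open top of the magazine, 52 mm above the bench: a grey upright square tube, 52 mm square outside, holding four stacked discs. When the plunger comes back the stack drops by one disc.
- tray_centre (a point): Centre of the tray's flat deck, 8 mm above the bench, at x = -64 mm, y = 0 of the dispenser. Inside, the tray measures 70 mm across (along the dispenser's x) and 300 mm along (its y); the low lips and end stops round it rise 6 mm above the deck.
- plunger_top (a point): Centre of the flat top of the plunger's black round cap (36 mm across), at x = 70 mm, y = 0 of the dispenser, z = 126 mm when up and 96 mm when fully down.
- plunger (a joint): Plunger travel in m: 0 up, grows as it is pressed straight down, 0.030 fully down at a hard stop. It springs back by itself; pressing takes about 5 N at first and 10 to 15 N at the bottom. The disc leaves the magazine only over the last 5 mm of the travel.
- pad_green: Green pad lying flat on one half of the tray's deck (left half or right half, it varies): a thin sheet 70 mm across the tray and 73 mm along it, reaching to the end stop. Origin at its centre, x = -64 mm and y = +113.5 or -113.5 mm of the dispenser, z = 8 mm; axes parallel to the dispenser's.
- pad_red: Red pad, the same, on the other half of the tray.
- disc_1: Yellow plastic disc with a white face, 44 mm across, 9 mm thick, about 25 g: the lowest in the magazine at the start, so the one that comes out. Origin at the centre of its underside (z = 8 mm on the deck), its z axis upright.
- disc_2: Identical disc, second from below in the magazine; stays in the magazine.
- disc_3: Identical disc, third from below; stays in the magazine.
- disc_4: Identical disc, topmost; stays in the magazine.
- reject_disc: Identical disc lying on the red pad, set aside by someone; to be left alone.
- paint_bottle_1: Bystander: dark red tint bottle with a white cap, 36 mm across, 101 mm tall, standing behind the left half of the tray; to be left where it is.
- glue_bottle: Bystander: thin white glue bottle with a red cap, 30 mm across, 147 mm tall, standing behind the right half of the tray; to be left where it is.
- mixing_cup_1: Bystander: grey-white mixing cup, 65 mm across, 62 mm tall, to the left; to be left where it is.
- pliers: Bystander: blue-handled long-nose pliers lying flat, 53 x 156 x 14 mm, to the right; to be left where it is.
- nose_piece: Bystander: black ridged cast part, 69 x 96 x 39 mm, to the right; to be left where it is.
- blue_tape_roll: Bystander: roll of blue tape lying flat, 100 mm across, 24 mm high, to the left; to be left where it is.
Things that resemble listed ones, but are neither listed nor needed, are in the scene too. What is shaped like the disc_4 but blue is not meant.

How it is judged:
By the outcome, as a careful person would: the job done as asked, in the order asked, and still so for the second after the job is handed in, with the robot touching nothing.
It also fails if it takes over 42 s, if anything falls off the work surface, if the arm or the gripper's body presses on something with over 40 N, if the wrist force passes 120 N, or if a joint passes its speed limit or range.

## Working session

There is one attempt and no reset: what is moved stays moved. The work goes in short steps, Python scripts to look and compute and a shell command to move; the robot and the scene stay as the last step left them, time stands still between calls to the robot, and variables do not carry over. Pictures are saved under pics/ and viewed, and the job is handed in when it is done.

```bash
mkdir -p pics; python3 - <<'E'
from rig import status, read_camera, calibration, manip
import cv2
s=status.read_state(); print({k:s[k] for k in('t','position','ee_rot','width')}, manip.grip_depth)
for n in('top','side'):
    cv2.imwrite(f'pics/{n}0.png',read_camera(n)); print(n,calibration(n))
E
```

```text
{'t': 0.0, 'position': array([ 212.94253193, -479.58936545,  230.82360719]), 'ee_rot': array([[-2.91455314e-04,  9.13991316e-01,  4.05733643e-01],
       [ 9.88035673e-04,  4.05733726e-01, -9.13990792e-01],
       [-9.99999469e-01,  1.34491840e-04, -1.02130928e-03]]), 'width': 0.9991401292367081} 18.700000000000003
top {'fov_y': 44.16677697842722, 'cx': 322.08496083595514, 'cy': 205.87742445317778, 'T': array([[ 2.97049565e-02, -9.90044714e-01,  1.37582995e-01,
         3.75722789e+02],
       [-9.99549020e-01, -3.00280222e-02, -2.72740787e-04,
        -5.71320824e+00],
       [ 4.40137082e-03, -1.37512847e-01, -9.90490204e-01,
         1.36541753e+03],
       [ 0.00000000e+00,  0.00000000e+00,  0.00000000e+00,
         1.00000000e+00]])}
side {'fov_y': 45.870807290416835, 'cx': 320.03151203536476, 'cy': 192.5141706387728, 'T': array([[-9.72770357e-01, -1.10798165e-01,  2.03572097e-01,
         2.27957419e+02],
       [-2.31636670e-01,  4.34854813e-01, -8.70198681e-01,
         1.30864820e+03],
       [ 7.89211074e-03, -8.93658245e-01, -4.48678790e-01,
         7.72173061e+02],
       [ 0.00000000e+00,  0.00000000e+00,  0.00000000e+00,
         1.00000000e+00]])}
```

View pics/top0.png

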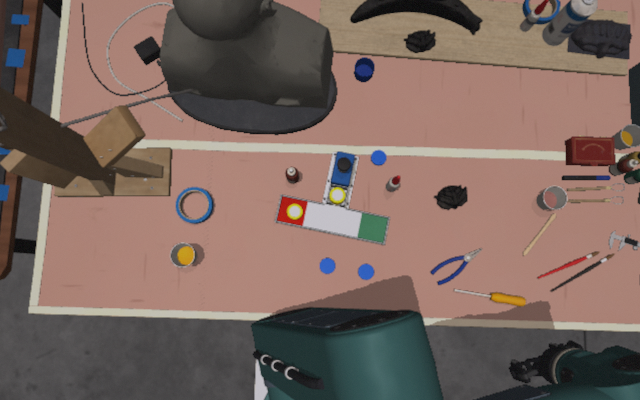

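View pics/side0.png

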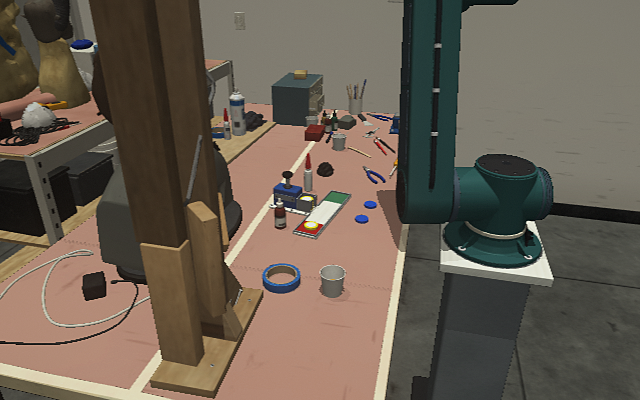

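The top view shows the dispenser: plunger cap around (344,165), magazine around (338,196), red pad with its disc around (294,211), and green pad around (373,228). Blue decoy discs are at (378,157), (327,266) and (366,271). Next is a close crop.

```bash
python3 - <<'E'
import cv2
a=cv2.imread('pics/top0.png')[140:255,265:400]
cv2.imwrite('pics/top0c.png',cv2.resize(a,None,fx=5.5,fy=5,interpolation=cv2.INTER_CUBIC) if 0 else cv2.resize(a,None,fx=5,fy=5,interpolation=cv2.INTER_CUBIC))
a=cv2.imread('pics/side0.png')[145:245,255:360]
cv2.imwrite('pics/side0c.png',cv2.resize(a,None,fx=5,fy=5,interpolation=cv2.INTER_CUBIC))
E
```

```text
(no output)
```

View pics/top0c.png

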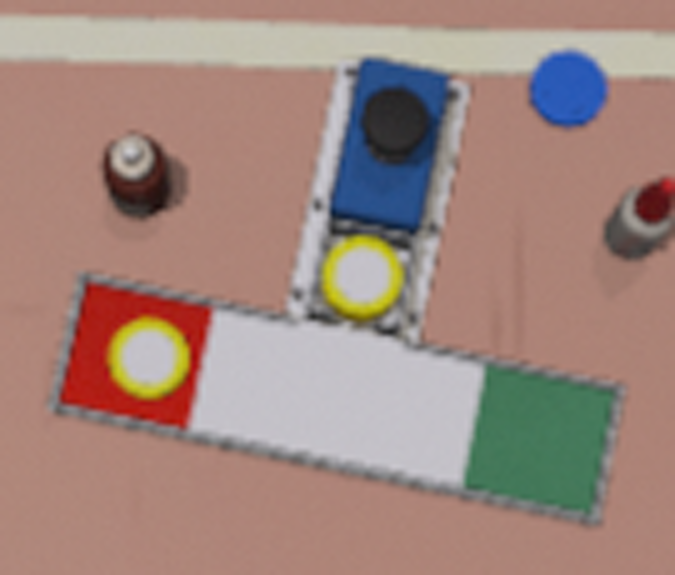

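View pics/side0c.png

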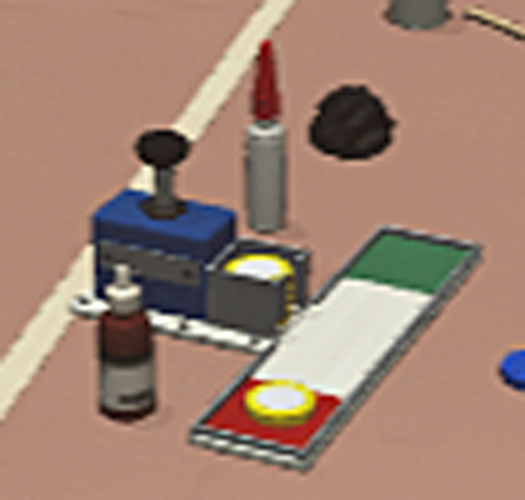

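```bash
cat > h.py <<'E'
import numpy as np,cv2
from rig import calibration
def cam(n):
    c=calibration(n); f=200/np.tan(np.radians(c['fov_y']/2)); return c,f
def proj(n,P):
    c,f=cam(n); T=c['T']; q=(np.asarray(P,float)-T[:3,3])@T[:3,:3]
    return np.stack([c['cx']+f*q[...,0]/q[...,2],c['cy']+f*q[...,1]/q[...,2]],-1)
def unproj(n,uv,z):
    c,f=cam(n); T=c['T']; d=T[:3,:3]@np.array([(uv[0]-c['cx'])/f,(uv[1]-c['cy'])/f,1])
    return T[:3,3]+d*(z-T[2,3])/d[2]
E
python3 - <<'E'
from h import *
from scipy.optimize import least_squares
# green at dispenser y=-113.5 (image right = world -y)
L=[]; U=[]; N=[]
def add(n,l,c,off): 
    N.append(n);L.append(l);U.append([(c[0]+.5)/5-.5+off[0],(c[1]+.5)/5-.5+off[1]])
to=(265,140); so=(255,145)
for l,c in [((-29,77,8),(212,308)),((-99,77,8),(190,428)),((-29,-77,8),(486,367)),((-99,-77,8),(465,486)),((70,0,126),(396,120)),((0,0,44),(362,277))]: add('top',l,c,to)
for l,c in [((-29,77,8),(258,379)),((-99,77,8),(342,398)),((-29,-77,8),(347,277)),((-99,-77,8),(432,294)),((70,0,126),(163,147))]: add('side',l,c,so)
L=np.array(L,float);U=np.array(U)
def W(p,L):
    c,s=np.cos(p[2]),np.sin(p[2]); return L@np.array([[c,-s,0],[s,c,0],[0,0,1]]).T+[p[0],p[1],0]
def res(p,only=None):
    P=W(p,L); return np.concatenate([proj(n,x)-u for n,x,u in zip(N,P,U) if only in(None,n)])
for o in('top','side',None):
    r=least_squares(res,[480,-30,0],args=(o,)); print(o,r.x.round(4)); print(r.fun.reshape(-1,2).round(2).tolist())
for nm,l in [('cap',(70,0,126)),('tray',(-64,0,8)),('green',(-64,-113.5,8)),('red',(-64,113.5,8))]:
    print(nm,W(r.x,np.array(l,float)).round(1))
print('bottles', unproj('top',((135+.5)/5-.5+265,(150)/5+140),101), unproj('top',(655/5+265,200/5+140),120))
E
```

```text
top [ 5.910495e+02 -4.629000e+01 -1.757000e-01]
[[0.6, 0.08], [-0.27, 0.6], [0.07, -0.49], [-0.63, 0.38], [-0.01, -0.29], [0.24, -0.26]]
side [ 5.922026e+02 -4.816040e+01 -1.704000e-01]
[[-1.58, -0.17], [1.66, 0.52], [-0.86, 0.04], [0.89, 0.47], [-0.15, -1.28]]
None [ 5.913299e+02 -4.644060e+01 -1.740000e-01]
[[0.67, 0.04], [-0.16, 0.56], [0.16, -0.63], [-0.5, 0.24], [0.01, -0.41], [0.29, -0.36], [-1.54, 0.12], [1.68, 0.86], [-0.66, 0.32], [1.08, 0.79], [-0.02, -1.08]]
cap [660.3 -58.6 126. ]
tray [528.3 -35.4   8. ]
green [ 508.6 -147.1    8. ]
red [547.9  76.4   8. ]
bottles [643.62788188  76.44511221 101.        ] [ 621.62135853 -194.02295185  120.        ]
```

Both views agree: dispenser origin at world (591, -46), yaw about -0.174 rad, and residuals mostly under 2 px. The things that could be confused are:
- Yellow discs at (338,196), in the magazine, and (294,211), on the red pad, which is to be left alone.
- Blue discs at (378,157), (327,266) and (366,271), which are not wanted.
- The black plunger cap at (344,164), confirmed in the crop. The black cast part at (452,196) is not it.

I'll rotate so that tool y lies along dispenser +x and tool z along dispenser -y, then move above the cap.

```bash
cat >> h.py <<'E'
def st():
    from rig import status
    s=status.read_state(); p=s['position']; c,n=np.cos(-.174),np.sin(-.174)
    d=p[:2]-[591.3,-46.4]
    print('t',round(s['t'],2),'disp xyz',round(c*d[0]+n*d[1],1),round(-n*d[0]+c*d[1],1),round(p[2],1),'F',np.round(s['wrist_force'],1),'w',round(s['width'],3))
    R=s['ee_rot']; X=np.array([c,n,0]);Y=np.array([-n,c,0]); print('Ry in disp',(R[:,1]@X).round(3),(R[:,1]@Y).round(3),'Rx',R[:,0].round(3))
E
python3 -m jog '[{"ax":0.99},{"ax":0.99},{"ax":0.99},{"ax":0.99},{"ax":0.98},{"ax":0.98},{"y":0.66,"z":-0.88},{"y":0.66,"z":-0.88},{"y":0.66,"z":-0.88},{"y":0.66,"z":-0.88},{"y":0.66,"z":-0.88},{"y":0.66,"z":-0.88},{"y":0.66,"z":-0.88},{"y":0.66,"z":-0.88},{"y":0.66,"z":-0.88},{"y":0.66,"z":-0.88},{"y":0.66,"z":-0.88},{"y":0.66,"z":-0.88},{"y":0.66,"z":-0.88},{"y":0.66,"z":-0.88}]' 0; python3 -c "from h import *;st()"
```

```text
t 0.1 disp xyz -297.6 -492.2 230.9 F [ 0.5  0.2 -1. ] w 0.996
Ry in disp 0.83 0.558 Rx [-0.     0.001 -1.   ]validation failed for argument at $[0]...
```

```bash
python3 -m jog '[{"x":0,"y":0,"z":0,"ax":0.99,"ay":0,"az":0},{"x":0,"y":0,"z":0,"ax":0.99,"ay":0,"az":0}]' 0; python3 -c "from h import *;st()"
```

```text
t: 0.35
position: [213.0, -479.6, 231.0]
ee_rot: [[-0.0, 0.977, 0.215], [0.001, 0.215, -0.977], [-1.0, -0.0, -0.001]]
wrist_force: [-0.1, -0.2, 0.7]
width: 0.603
t 0.35 disp xyz -297.6 -492.2 231.0 F [-0.1 -0.2  0.7] w 0.603
Ry in disp 0.925 0.381 Rx [-0.     0.001 -1.   ]
```

```bash
python3 -m jog '[{"x":0,"y":0,"z":0,"ax":0.98,"ay":0,"az":0},{"x":0,"y":0,"z":0,"ax":0.98,"ay":0,"az":0},{"x":0,"y":0,"z":0,"ax":0.98,"ay":0,"az":0},{"x":0,"y":0,"z":0,"ax":0.98,"ay":0,"az":0},{"x":0,"y":0.66,"z":-0.88,"ax":0,"ay":0,"az":0},{"x":0,"y":0.66,"z":-0.88,"ax":0,"ay":0,"az":0},{"x":0,"y":0.66,"z":-0.88,"ax":0,"ay":0,"az":0},{"x":0,"y":0.66,"z":-0.88,"ax":0,"ay":0,"az":0},{"x":0,"y":0.66,"z":-0.88,"ax":0,"ay":0,"az":0},{"x":0,"y":0.66,"z":-0.88,"ax":0,"ay":0,"az":0},{"x":0,"y":0.66,"z":-0.88,"ax":0,"ay":0,"az":0},{"x":0,"y":0.66,"z":-0.88,"ax":0,"ay":0,"az":0},{"x":0,"y":0.66,"z":-0.88,"ax":0,"ay":0,"az":0},{"x":0,"y":0.66,"z":-0.88,"ax":0,"ay":0,"az":0},{"x":0,"y":0.66,"z":-0.88,"ax":0,"ay":0,"az":0},{"x":0,"y":0.66,"z":-0.88,"ax":0,"ay":0,"az":0},{"x":0,"y":0.66,"z":-0.88,"ax":0,"ay":0,"az":0},{"x":0,"y":0.66,"z":-0.88,"ax":0,"ay":0,"az":0}]' 0; python3 -c "from h import *;st()"
```

```text
t: 2.6
position: [662.4, -56.5, 230.9]
ee_rot: [[-0.001, 0.985, -0.171], [0.0, -0.171, -0.985], [-1.0, -0.001, 0.0]]
wrist_force: [-0.7, -0.1, -1.0]
width: 0.002
t 2.6 disp xyz 71.8 2.4 230.9 F [-0.7 -0.1 -1. ] w 0.002
Ry in disp 1.0 0.002 Rx [-0.001  0.    -1.   ]
```

```bash
python3 -m jog '[{"x":0.6,"y":-0.05,"z":0.06,"ax":0,"ay":0,"az":0},{"x":0.6,"y":0,"z":0,"ax":0,"ay":0,"az":0},{"x":0.6,"y":0,"z":0,"ax":0,"ay":0,"az":0},{"x":0.5,"y":0,"z":0,"ax":0,"ay":0,"az":0},{"x":0,"y":0,"z":0,"ax":0,"ay":0,"az":0}]' 0; python3 - <<'E'
from h import *
from rig import read_camera
st()
a=read_camera('top')[120:260,245:425]; b=read_camera('side')[130:245,240:380]
cv2.imwrite('pics/p1.png',np.hstack([cv2.resize(a,(514,400),interpolation=2),cv2.resize(b,(286,235),interpolation=2) if 0 else cv2.resize(b,(286,400),interpolation=2)]))
E
```

```text
t: 3.22
position: [658.3, -59.5, 137.8]
ee_rot: [[-0.003, 0.985, -0.171], [0.001, -0.171, -0.985], [-1.0, -0.003, -0.0]]
wrist_force: [-0.9, 0.1, 0.1]
width: 0.002
t 3.23 disp xyz 68.2 -1.3 137.8 F [-0.9  0.1  0.1] w 0.002
Ry in disp 1.0 0.002 Rx [-0.003  0.001 -1.   ]
```

View pics/p1.png

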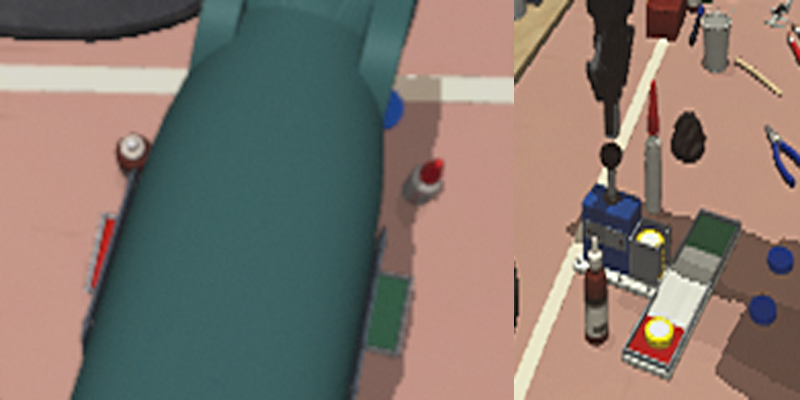

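The side view shows the shut fingertips directly above the cap (gap about 10 mm); the arm hides the top view. Now I'll press in stages.

```bash
python3 -m jog '[{"x":0.2,"y":0.04,"z":-0.03,"ax":0,"ay":0,"az":0},{"x":0.2,"y":0,"z":0,"ax":0,"ay":0,"az":0},{"x":0.2,"y":0,"z":0,"ax":0,"ay":0,"az":0},{"x":0.2,"y":0,"z":0,"ax":0,"ay":0,"az":0}]' 0; python3 -c "from h import *;st()"
```

```text
t: 3.82
position: [661.6, -58.8, 107.9]
ee_rot: [[0.002, 0.985, -0.171], [-0.0, -0.171, -0.985], [-1.0, 0.002, -0.0]]
wrist_force: [-0.6, 1.0, 12.3]
width: 0.004
t 3.83 disp xyz 71.4 -0.0 107.9 F [-0.6  1.  12.3] w 0.004
Ry in disp 1.0 0.002 Rx [ 0.002 -0.    -1.   ]
```

```bash
python3 -m jog '[{"x":0.1,"y":0,"z":0,"ax":0,"ay":0,"az":0},{"x":0.1,"y":0,"z":0,"ax":0,"ay":0,"az":0},{"x":0.1,"y":0,"z":0,"ax":0,"ay":0,"az":0},{"x":0.05,"y":0,"z":0,"ax":0,"ay":0,"az":0},{"x":0,"y":0,"z":0,"ax":0,"ay":0,"az":0}]' 0; python3 -c "from h import *;st()"
```

```text
t: 4.45
position: [661.7, -58.8, 95.8]
ee_rot: [[0.004, 0.985, -0.171], [-0.001, -0.171, -0.985], [-1.0, 0.004, 0.0]]
wrist_force: [-7.2, 1.9, 30.8]
width: 0.005
t 4.45 disp xyz 71.5 -0.0 95.8 F [-7.2  1.9 30.8] w 0.005
Ry in disp 1.0 0.002 Rx [ 0.004 -0.001 -1.   ]
```

The force jumped to 31 N at z = 95.8, so that is the hard stop. Now I'll release straight up and move off over the tray.

```bash
python3 -m jog '[{"x":-0.3,"y":0,"z":0,"ax":0,"ay":0,"az":0},{"x":-0.4,"y":0,"z":0,"ax":0,"ay":0,"az":0},{"x":-0.6,"y":0,"z":0,"ax":0,"ay":0,"az":0},{"x":-0.8,"y":0,"z":0,"ax":0,"ay":0,"az":0},{"x":-0.5,"y":0,"z":0,"ax":0,"ay":0,"az":0},{"x":0,"y":-0.6,"z":-0.3,"ax":0,"ay":0,"az":0},{"x":0,"y":-0.7,"z":-0.3,"ax":0,"ay":0,"az":0},{"x":0,"y":-0.7,"z":-0.3,"ax":0,"ay":0,"az":0},{"x":0,"y":-0.7,"z":-0.3,"ax":0,"ay":0,"az":0},{"x":0,"y":-0.7,"z":0,"ax":0,"ay":0,"az":0}]' 0; python3 - <<'E'
from h import *
from rig import read_camera
st()
a=read_camera('top')[120:260,245:425]; b=read_camera('side')[130:245,240:380]
cv2.imwrite('pics/p2t.png',cv2.resize(a,None,fx=4,fy=4,interpolation=2));cv2.imwrite('pics/p2.png',cv2.resize(b,None,fx=5,fy=5,interpolation=2))
E
```

```text
t: 5.7
position: [532.3, 1.0, 197.0]
ee_rot: [[0.001, 0.988, -0.154], [0.008, -0.154, -0.988], [-1.0, -0.0, -0.008]]
wrist_force: [-1.0, -0.5, -0.7]
width: 0.0
t 5.7 disp xyz -66.3 36.5 197.0 F [-1.  -0.5 -0.7] w 0.0
Ry in disp 1.0 0.019 Rx [ 0.001  0.008 -1.   ]
```

View pics/p2.png

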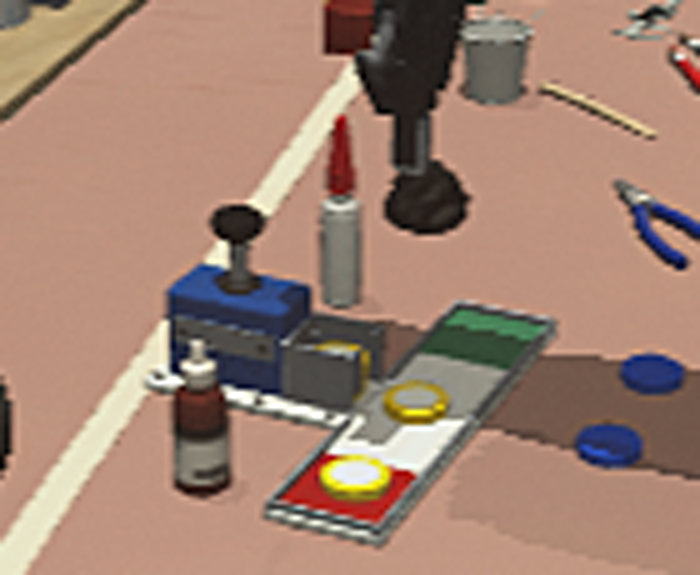

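View pics/p2t.png

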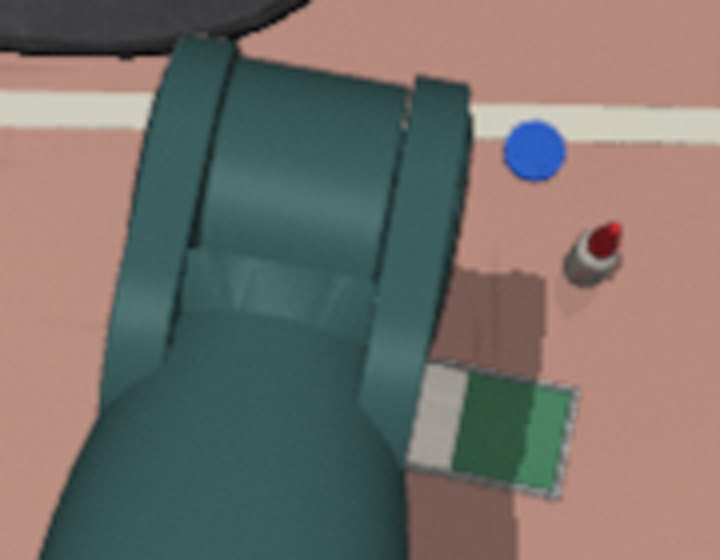

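The side view shows one disc on the tray at about (323,210), the plunger back up, and the reject disc still on the red pad. Next I'll measure the disc.

```bash
python3 - <<'E'
from h import *
def D(p):
    c,n=np.cos(-.174),np.sin(-.174); d=p[:2]-[591.3,-46.4]; return round(c*d[0]+n*d[1],1),round(-n*d[0]+c*d[1],1)
for c in((417,401),(355,478)): print(D(unproj('side',((c[0]+.5)/5-.5+240,(c[1]+.5)/5-.5+130),13)))
E
```

```text
(np.float64(-58.3), np.float64(-4.9))
(np.float64(-62.1), np.float64(103.7))
```

```bash
python3 -m jog '[{"x":0.5,"y":0,"z":0,"ax":0,"ay":0,"az":0},{"x":0.5,"y":0,"z":0,"ax":0,"ay":0,"az":0},{"x":0.5,"y":0,"z":0,"ax":0,"ay":0,"az":0},{"x":0,"y":0,"z":0,"ax":0,"ay":0,"az":0}]' 0; python3 -c "from h import *;st()"
```

```text
t: 6.3
position: [533.1, 1.0, 136.2]
ee_rot: [[-0.001, 0.988, -0.155], [0.008, -0.155, -0.988], [-1.0, -0.002, -0.008]]
wrist_force: [-0.7, -0.5, 0.2]
width: -0.002
t 6.3 disp xyz -65.5 36.6 136.2 F [-0.7 -0.5  0.2] w -0.002
Ry in disp 1.0 0.019 Rx [-0.001  0.008 -1.   ]
```

```bash
python3 -m jog '[{"x":0,"y":0.1,"z":-0.3,"ax":0.18,"ay":0,"az":0},{"x":0,"y":0,"z":0,"ax":0,"ay":0,"az":0},{"x":0.6,"y":0,"z":0,"ax":0,"ay":0,"az":0},{"x":0.6,"y":0,"z":0,"ax":0,"ay":0,"az":0},{"x":0.6,"y":0,"z":0,"ax":0,"ay":0,"az":0},{"x":0.6,"y":0,"z":0,"ax":0,"ay":0,"az":0},{"x":0,"y":0,"z":0,"ax":0,"ay":0,"az":0}]' 0; python3 - <<'E'
from h import *
from rig import read_camera
st()
b=read_camera('side')[130:245,240:380]
cv2.imwrite('pics/p3.png',cv2.resize(b,None,fx=5,fy=5,interpolation=2))
E
```

```text
t: 7.18
position: [537.0, 2.5, 40.8]
ee_rot: [[0.0, 0.988, -0.155], [0.017, -0.155, -0.988], [-1.0, -0.002, -0.017]]
wrist_force: [0.8, -0.6, 1.3]
width: 0.002
t 7.17 disp xyz -62.0 38.8 40.8 F [ 0.8 -0.6  1.3] w 0.002
Ry in disp 1.0 0.018 Rx [ 0.     0.017 -1.   ]
```

View pics/p3.png

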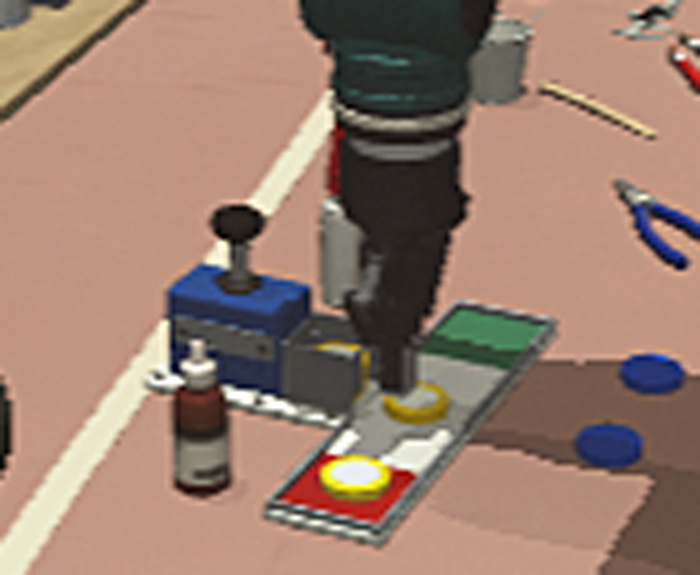

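```bash
python3 -c "
from rig import status
s=status.read_state();print(s['qpos'].round(3),s['ee_rot'].round(3))"
```

```text
[-0.156  0.414 -0.372  0.786  0.017  3.141] [[ 0.002  0.988 -0.155]
 [ 0.017 -0.155 -0.988]
 [-1.    -0.001 -0.017]]
```

Joint 6 is at its limit (3.14), which explains the shortfalls. Turning the tool back by 90° lets me push with the fingers' edge instead (tool y = dispenser +y, tool z = dispenser +x).

```bash
python3 -m jog '[{"x":0,"y":0,"z":0,"ax":-0.97,"ay":0,"az":0},{"x":0,"y":0,"z":0,"ax":-0.97,"ay":0,"az":0},{"x":0,"y":0,"z":0,"ax":-0.97,"ay":0,"az":0},{"x":0,"y":0,"z":0,"ax":-0.97,"ay":0,"az":0},{"x":0,"y":0,"z":0,"ax":-0.97,"ay":0,"az":0},{"x":0,"y":0,"z":0,"ax":-0.97,"ay":0,"az":0},{"x":0,"y":0,"z":0,"ax":-0.97,"ay":0,"az":0},{"x":0,"y":0,"z":0,"ax":-0.97,"ay":0,"az":0},{"x":0,"y":0,"z":0,"ax":-0.97,"ay":0,"az":0},{"x":0,"y":0,"z":0,"ax":-0.97,"ay":0,"az":0},{"x":0,"y":0,"z":0,"ax":-0.97,"ay":0,"az":0},{"x":0,"y":0,"z":0,"ax":-0.97,"ay":0,"az":0},{"x":0,"y":0,"z":0,"ax":-0.97,"ay":0,"az":0},{"x":0,"y":0,"z":0,"ax":-0.97,"ay":0,"az":0},{"x":0,"y":0,"z":0,"ax":-0.97,"ay":0,"az":0},{"x":0,"y":0,"z":0,"ax":-0.97,"ay":0,"az":0},{"x":0,"y":0,"z":0,"ax":0,"ay":0,"az":0}]' 0; python3 -c "
from h import *;st()
from rig import status
print(status.read_state()['qpos'].round(2),status.read_state()['ee_rot'].round(3))"
```

```text
t: 9.35
position: [538.4, 2.3, 42.7]
ee_rot: [[0.004, 0.174, 0.985], [0.016, 0.985, -0.174], [-1.0, 0.017, 0.001]]
wrist_force: [0.7, -0.0, -0.4]
width: -0.004
t 9.35 disp xyz -60.5 38.8 42.7 F [ 0.7 -0.  -0.4] w -0.004
Ry in disp 0.001 1.0 Rx [ 0.004  0.016 -1.   ]
[-0.16  0.41 -0.37  0.79  0.02  1.59] [[ 0.004  0.174  0.985]
 [ 0.016  0.985 -0.174]
 [-1.     0.017  0.001]]
```

```bash
python3 -m jog '[{"x":0,"y":0.28,"z":0,"ax":0,"ay":0,"az":-0.17},{"x":0,"y":0,"z":0,"ax":0,"ay":0,"az":0},{"x":0.25,"y":0,"z":0,"ax":0,"ay":0,"az":0},{"x":0.25,"y":0,"z":0,"ax":0,"ay":0,"az":0},{"x":0,"y":0,"z":0,"ax":0,"ay":0,"az":0}]' 0; python3 - <<'E'
from h import *
from rig import read_camera
st()
b=read_camera('side')[130:245,240:380]
cv2.imwrite('pics/p4.png',cv2.resize(b,None,fx=5,fy=5,interpolation=2))
E
```

```text
t: 9.98
position: [538.8, 13.4, 20.5]
ee_rot: [[-0.003, 0.174, 0.985], [0.0, 0.985, -0.174], [-1.0, -0.0, -0.003]]
wrist_force: [-0.8, -0.1, 0.6]
width: 0.002
t 9.97 disp xyz -62.1 49.8 20.5 F [-0.8 -0.1  0.6] w 0.002
Ry in disp 0.001 1.0 Rx [-0.003  0.    -1.   ]
```

View pics/p4.png

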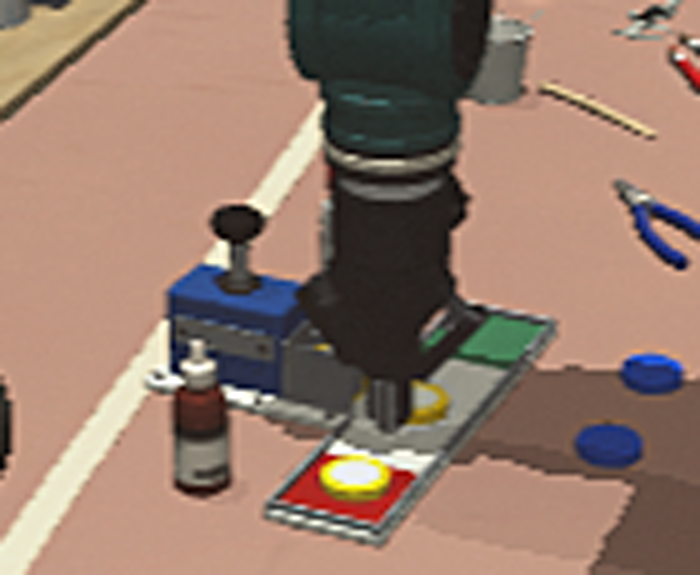

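```bash
python3 -m jog '[{"x":0.1,"y":0,"z":0,"ax":0,"ay":0,"az":0},{"x":0.11,"y":0,"z":0,"ax":0,"ay":0,"az":0},{"x":0,"y":-0.1,"z":0,"ax":0,"ay":0,"az":0},{"x":0,"y":-0.2,"z":0,"ax":0,"ay":0,"az":0},{"x":0,"y":-0.2,"z":0,"ax":0,"ay":0,"az":0},{"x":0,"y":-0.2,"z":0,"ax":0,"ay":0,"az":0},{"x":0,"y":-0.2,"z":0,"ax":0,"ay":0,"az":0},{"x":0,"y":-0.2,"z":0,"ax":0,"ay":0,"az":0},{"x":0,"y":0,"z":0,"ax":0,"ay":0,"az":0}]' 0; python3 - <<'E'
from h import *
from rig import read_camera
st()
b=read_camera('side')[130:245,240:380]
cv2.imwrite('pics/p5.png',cv2.resize(b,None,fx=5,fy=5,interpolation=2))
E
```

```text
t: 11.15
position: [531.8, -30.4, 13.2]
ee_rot: [[-0.001, 0.175, 0.985], [-0.0, 0.985, -0.175], [-1.0, -0.0, -0.001]]
wrist_force: [-0.1, 0.2, -0.6]
width: 0.002
t 11.15 disp xyz -61.4 5.4 13.2 F [-0.1  0.2 -0.6] w 0.002
Ry in disp 0.001 1.0 Rx [-0.001 -0.    -1.   ]
```

View pics/p5.png

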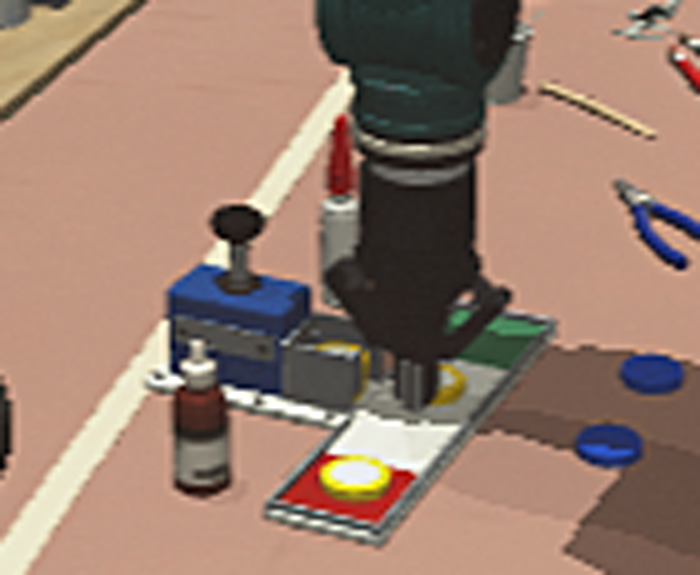

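The disc is sliding ahead of the fingers, flat on the deck. I'll keep pushing.

```bash
python3 -m jog '[{"x":0,"y":-0.2,"z":0,"ax":0,"ay":0,"az":0},{"x":0,"y":-0.2,"z":0,"ax":0,"ay":0,"az":0},{"x":0,"y":-0.2,"z":0,"ax":0,"ay":0,"az":0},{"x":0,"y":-0.2,"z":0,"ax":0,"ay":0,"az":0},{"x":0,"y":-0.2,"z":0,"ax":0,"ay":0,"az":0},{"x":0,"y":-0.2,"z":0,"ax":0,"ay":0,"az":0},{"x":0,"y":-0.2,"z":0,"ax":0,"ay":0,"az":0},{"x":0,"y":0,"z":0,"ax":0,"ay":0,"az":0}]' 0; python3 - <<'E'
from h import *
from rig import read_camera
st()
b=read_camera('side')[130:245,240:380]
cv2.imwrite('pics/p6.png',cv2.resize(b,None,fx=5,fy=5,interpolation=2))
b=read_camera('top')[140:255,265:400]
cv2.imwrite('pics/p6t.png',cv2.resize(b,None,fx=5,fy=5,interpolation=2))
E
```

```text
t: 12.2
position: [522.1, -85.5, 13.2]
ee_rot: [[-0.001, 0.175, 0.985], [-0.0, 0.985, -0.175], [-1.0, -0.0, -0.001]]
wrist_force: [0.5, 0.2, -0.2]
width: -0.001
t 12.2 disp xyz -61.4 -50.5 13.2 F [ 0.5  0.2 -0.2] w -0.001
Ry in disp 0.001 1.0 Rx [-0.001 -0.    -1.   ]
```

View pics/p6.png

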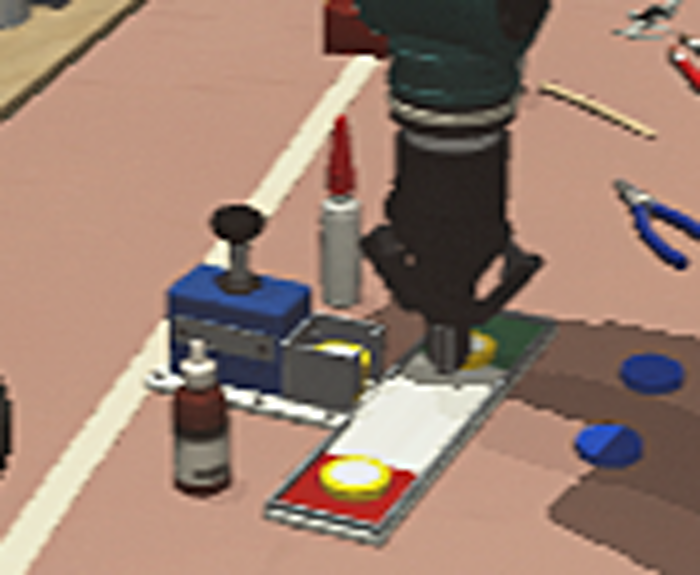

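View pics/p6t.png

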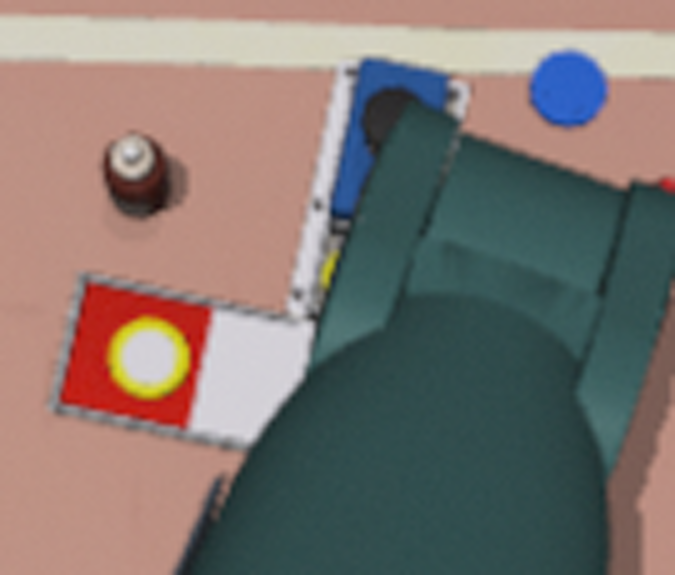

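The disc is at the edge of the green pad. I have 30 mm left to push; then I'll back off, lift and check.

```bash
python3 -m jog '[{"x":0,"y":-0.15,"z":0,"ax":0,"ay":0,"az":0},{"x":0,"y":-0.15,"z":0,"ax":0,"ay":0,"az":0},{"x":0,"y":-0.15,"z":0,"ax":0,"ay":0,"az":0},{"x":0,"y":-0.15,"z":0,"ax":0,"ay":0,"az":0},{"x":0,"y":-0.1,"z":0,"ax":0,"ay":0,"az":0},{"x":0,"y":-0.05,"z":0,"ax":0,"ay":0,"az":0},{"x":0,"y":0,"z":0,"ax":0,"ay":0,"az":0}]' 0; python3 -c "from h import *;st()"
python3 -m jog '[{"x":0,"y":0.3,"z":0,"ax":0,"ay":0,"az":0},{"x":-0.5,"y":0,"z":0,"ax":0,"ay":0,"az":0},{"x":-1,"y":0,"z":0,"ax":0,"ay":0,"az":0},{"x":-1,"y":0,"z":0,"ax":0,"ay":0,"az":0},{"x":-1,"y":0,"z":0,"ax":0,"ay":0,"az":0},{"x":-1,"y":0,"z":0,"ax":0,"ay":0,"az":0},{"x":-1,"y":0,"z":0,"ax":0,"ay":0,"az":0},{"x":0,"y":-1,"z":-0.6,"ax":0,"ay":0,"az":0},{"x":0,"y":-1,"z":-0.6,"ax":0,"ay":0,"az":0},{"x":0,"y":-1,"z":-0.6,"ax":0,"ay":0,"az":0},{"x":0,"y":-1,"z":-0.6,"ax":0,"ay":0,"az":0},{"x":0,"y":-1,"z":-0.6,"ax":0,"ay":0,"az":0},{"x":0,"y":-1,"z":-0.6,"ax":0,"ay":0,"az":0},{"x":0,"y":-1,"z":-0.6,"ax":0,"ay":0,"az":0},{"x":0,"y":0,"z":0,"ax":0,"ay":0,"az":0}]' 0; python3 - <<'E'
from h import *
from rig import read_camera
st()
b=read_camera('side')[130:245,240:380]
cv2.imwrite('pics/p7.png',cv2.resize(b,None,fx=5,fy=5,interpolation=2))
b=read_camera('top')[140:255,265:400]
cv2.imwrite('pics/p7t.png',cv2.resize(b,None,fx=5,fy=5,interpolation=2))
E
```

```text
t: 13.18
position: [516.9, -114.6, 13.3]
ee_rot: [[-0.001, 0.174, 0.985], [-0.0, 0.985, -0.174], [-1.0, -0.0, -0.001]]
wrist_force: [0.1, 0.4, 0.4]
width: 0.004
t 13.18 disp xyz -61.5 -80.1 13.3 F [0.1 0.4 0.4] w 0.004
Ry in disp 0.001 1.0 Rx [-0.001 -0.    -1.   ]
t: 15.05
position: [303.9, -350.5, 233.3]
ee_rot: [[-0.001, 0.177, 0.984], [-0.0, 0.984, -0.177], [-1.0, -0.0, -0.001]]
wrist_force: [-0.9, 0.7, 0.0]
width: 0.001
t 15.05 disp xyz -230.4 -349.2 233.3 F [-0.9  0.7  0. ] w 0.001
Ry in disp 0.004 1.0 Rx [-0.001 -0.    -1.   ]
```

View pics/p7.png

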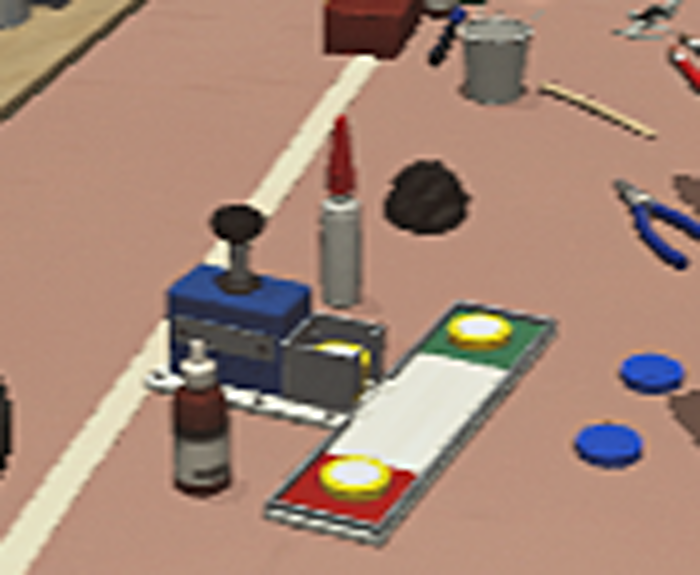

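View pics/p7t.png

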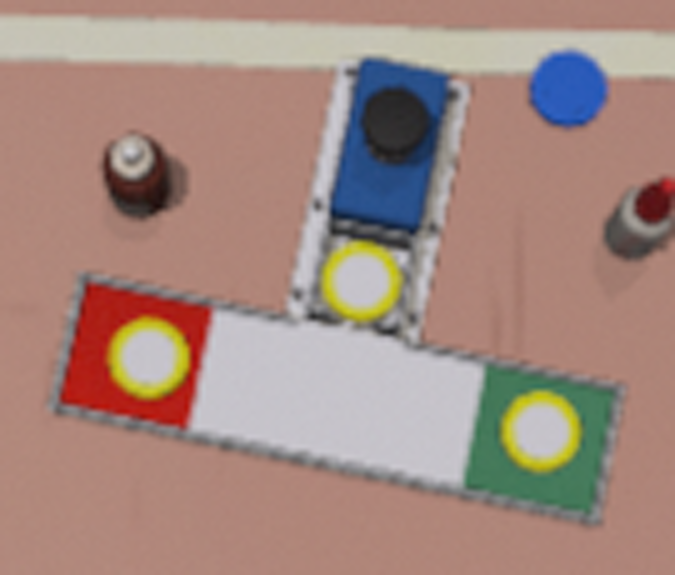

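The disc lies flat and wholly on the green pad (crop (541,431), left edge 500 against the pad edge at about 475). The plunger is up, the reject disc at (148,357) has not moved, and the bystanders look unchanged.

```bash
python3 -c "from rig import manip; print(manip.job_done())"
```

```text
the job is handed in; nothing more can be done
None
```

I pressed the plunger once to its hard stop (z = 95.8 mm, 31 N). One disc came out and the plunger sprang back up. I then pushed that disc along the tray with the shut fingers onto the green pad, backed off, lifted clear and handed the job in at about 15 s of the 42 s allowed.

- **Last pictures:** the top and side views show the disc flat and wholly on the green pad, away from its edges. The stack in the magazine has dropped. The reject disc and both bottles are where they stood in the first pictures. I checked these by eye and did not re-measure them. The cup and the tape roll were outside the last crops, but the arm never went near them.
- **What went wrong on the way:** the first move command was refused because each row needs all six numbers. Joint 6 also reached the end of its range, so some moves fell short. I turned the tool 90° and pushed with the side of the fingers instead.
- **Disagreement:** the two cameras differed by about 2 mm on where the dispenser stands, which did not affect the result.

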